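# Lock the vial tray behind its spring catch

### The arm

A 6-joint arm with a two-finger parallel gripper is mounted at the origin on the work surface. World frame = base frame: x ahead of the robot, y to its left, z up, the work surface at z = 0. Lengths are in m, angles in degrees, forces in N, time in s.
With the tool pointing down it reaches from about 0.375 to 0.9 m from the base axis. Payload 3.1 kg.
Tool frame: the origin (TCP) lies at the very end of the fingers, on their centre line; the grasp point (between the pads) lies behind it (bot.grip_depth is the z of the grasp point in the tool frame, in m); z points along the fingers, y is the direction in which the jaws open and shut (so a half turn about z gives the same grasp; the last joint's range is limited). The gripper opens to 87 mm and grips with 3 to 60 N. Pads are 19 mm wide; open, the fingers measure 117 mm over their backs; the gripper's body (75 mm by 190 mm) begins 51 mm behind the grasp point.
Start: joints at [62.768, 30.224, 82.088, -0, 67.689, -10.227], TCP at [0.183, 0.598, 0.223] pointing down, gripper open.
Joint ranges: [-176.69, 176.69], [-43.24, 126.21], [12.49, 139.97], [-82, 262], [0, 151.66], [-163.58, 163.58]. Speed limits (degrees/s): [159.86, 159.86, 180, 180, 180, 180].

### API

Orientations are given as a 3x3 rotation matrix whose columns are the frame's x, y, z axes.
In Python, from rig import bot, vision gives the robot as it stands. The module is installed in compiled form; this text tells all that it offers.
- The arm moves only by the shell command python3 -m jog 'ROWS'. ROWS is JSON, a list of rows, each a list of 3 entries, a list of its own where there are three numbers: the shift along the tool's x, y, z in mm, then the turn, a rotation vector about the tool's x, y, z in degrees, then the closure, from 0 (fully open) to 1 (shut). In form: [[[dx, dy, dz], [wx, wy, wz], fingers], ...]. A call has 1 to 12 rows; each row is the pose to reach, as a shift and turn from the pose commanded when the call began, along the tool's axes at that moment; what a row does not reach only later rows make up. A row lasts 1/12 s, in which the tool goes at most 41.7 mm and 7.16 degrees, less where a joint would pass 70% of its speed; a pose out of reach is approached as far as the arm can. A call with a gripper value outside its range is refused whole. The fingers move at their own pace and stop on an object; the grip force is fixed at half the most. Time passes only in rows, so rows that repeat a pose let the fingers close. It gives the time, the measured TCP pose, the force and the opening at its end, in the units of the state.
- bot.read_state(): the state, without advancing time (a new reading comes with each control period).
- vision.capture(name): name is "scene" or "top" or "wrist"; returns the picture (480x640x3 uint8, red, green, blue); there is no depth.
- vision.camera_info(name): a dict with "intrinsics" (3x3 intrinsics, pixels), "camera_from_world" (4x4, takes a point from world to camera coordinates); the wrist camera has in their place "mount" (4x4, takes a point from camera to tool coordinates, whose origin is the TCP and whose axes are the flange's). Camera axes: x right, y up, looking along -z (the intrinsics and any distortion apply to the point x, -y, -z); pixel columns grow to the right and rows downward; lengths in m; the calibration is good to about 2 mm. A picture is of the moment at which its call begins: read the wrist's pose just before it. camera_info takes no time and is no camera call.
- bot.hand_in(): hands the job in, once; it reports no verdict.
The state is a dict: "time_s": time; "joint_positions": joint angles; "qvel": joint speeds; "tau": joint torques, N m; "position": TCP position; "tcp_rot": TCP orientation; "force": force on the tool from outside, world axes, zero at the start; "moment": the same for the moment, N m; "opening": opening from 0.0 (shut) to 1.0 (fully open).
Only numpy, scipy, OpenCV 4.12 (cv2) and the standard library are available. Lean on these libraries where they do the work, as an engineer would, in place of code of your own. Each camera call takes 0.05 s, during which the arm holds its last target. There are 200 camera calls.

### The job

Lock the vial tray away in its child-safe dock: with the fingertips press the spring catch strip down and, keeping it held down, push the tray along the dock past the two stop pins until it is fully home against the end stop, then let go so that the pins spring up behind it. Only press and push: do not lift the tray or the vials, keep both vials standing in the tray, and leave the other things on the ledge alone.

Things in the scene. Friction and masses are not known exactly. Their poses are not given: they have to be found in the camera images.
- dock: Fixed grey track, 272 mm long, 116 wide. Origin on its underside midway between the two stop pins; +x is the way the tray is pushed home. Spans x -172 to 100 mm. The tray slides on two ledges (top z = 24 mm) between rails (inner faces y = +-48 mm, 40 mm high; beyond x = -5 mm 58 high). Between the ledges an open slot 50 mm wide holds the catch strip; shut fingers fit in it and between the pins.
- end_stop (a point): Middle of the end stop's face, at x = 92 mm, z = 40 mm in the dock frame; the tray's inner end wall touches it when fully home. Between the pins and the end stop, lips on the rails (underside z = 53 mm) overhang the tray's side edges by 4 mm (to y = +-42 mm).
- catch (a joint): Spring catch, one rigid steel piece (press strip and two stop pins) that slides straight down. Value in m: 0 at rest, 0.013 at the bottom; from 0.010 on the pins are below the ledges and the tray can pass. The spring pushes up with about 3 N at rest, 5 N at the bottom; pressed anywhere on the strip it goes down evenly. It returns to 0 when let go with nothing over the pins.
- strip_end (a point): Point on top of the catch's press strip, on its middle line, at x = -150 mm in the dock frame, z = 22 mm at rest; moves down with the catch. The flat strip is 46 mm wide and runs from x = -168 to x = 10 mm in the slot, under the tray, ribbed at its outer end.
- pins (a point): Point midway between the tops of the catch's two upright stop pins, which move down with the strip. Pins: 10 mm in diameter, at x = 0, y = +-33 mm in the dock frame, tops at z = 34 mm at rest, 10 mm above the ledges; they block the tray.
- tray: Loose open white tray, 80 mm long (x), 92 wide (y), 26 high, walls and floor 4 mm, two wells side by side; 0.1 to 0.2 kg. Origin: centre of its underside; x along the dock's x. Starts on the ledges, centre 49 to 67 mm before the pins (-x), the strip's outer end bare. Fully home its centre is 52 mm beyond the pins. Push on the outside of its outer (-x) end wall, in the middle.
- vial_a_center (a point): Centre of one amber vial, 24 mm in diameter, 42 mm tall with its white cap, standing loose in the tray's +y well (point half-way up).
- vial_b_center (a point): Centre of the other amber vial, the same, standing loose in the tray's -y well.
- dropper: Bystander: glass eyedropper bottle, 30 mm in diameter, 74 mm tall, standing beside the dock; origin at the centre of its underside.
- tweezers: Bystander: steel tweezers lying on the ledge, 115 mm long (x), 7 mm high; origin at the middle of the underside.
- scoop: Bystander: yellow measuring scoop, cup 34 mm wide and 22 mm high, handle 70 mm long towards its +x; origin under the cup's centre.
- organizer: Bystander: round white pill organizer, 90 mm in diameter, 25 mm high; origin at the centre of its underside.

How it is judged:
By the outcome, as a careful person would: the job done as asked, in the order asked, and still so for the second after the job is handed in, with the robot touching nothing.
It also fails if it takes over 37 s, if anything falls off the work surface, if the arm or the gripper's body presses on something with over 40 N, if the wrist force passes 120 N, or if a joint passes its speed limit or range.

## Working session

There is one attempt and no reset: what is moved stays moved. The work goes in short steps, Python scripts to look and compute and a shell command to move; the robot and the scene stay as the last step left them, time stands still between calls to the robot, and variables do not carry over. Pictures are saved under pics/ and viewed, about 8 in all and at most 12, crops included, and the job is handed in when it is done.

```bash
mkdir -p pics; python3 - <<'E'
from rig import bot, vision
import cv2,numpy as np
np.set_printoptions(suppress=True,precision=4)
s=bot.read_state();print(s)
print(bot.grip_depth)
for n in("scene","top","wrist"):
    im=vision.capture(n);cv2.imwrite(f"pics/{n}0.png",im[:,:,::-1]);np.save(f"pics/{n}0.npy",im)
    print(n,vision.camera_info(n))
E
```

```text
{'time_s': 0.0, 'joint_positions': array([ 62.7663,  30.2779,  82.1565,  -0.0004,  67.6913, -10.2257]), 'qvel': array([-0.0178, -0.0148, -0.0095,  0.0171,  0.1008, -0.0142]), 'tau': array([ -0.0001, -44.0043, -17.6591,   0.063 ,   0.0583,  -0.0002]), 'position': array([0.1824, 0.597 , 0.2216]), 'tcp_rot': array([[-0.9563,  0.2925, -0.001 ],
       [ 0.2925,  0.9563, -0.002 ],
       [ 0.0004, -0.0022, -1.    ]]), 'force': array([-0.2369, -0.0191, -0.0295]), 'moment': array([-0.0595, -0.0479, -0.0227]), 'opening': 1.0011778320282345}
-0.0187
scene {'intrinsics': array([[588.2715,   0.    , 329.1202],
       [  0.    , 588.2715, 236.7704],
       [  0.    ,   0.    ,   1.    ]]), 'camera_from_world': array([[ 0.1142,  0.9933, -0.0152, -0.0666],
       [-0.7571,  0.0969,  0.646 ,  0.3758],
       [ 0.6432, -0.0623,  0.7632, -1.1674],
       [ 0.    ,  0.    ,  0.    ,  1.    ]])}
top {'intrinsics': array([[529.6391,   0.    , 323.1008],
       [  0.    , 529.6391, 248.5716],
       [  0.    ,   0.    ,   1.    ]]), 'camera_from_world': array([[ 0.0184, -0.999 ,  0.0411, -0.0107],
       [ 0.9948,  0.0224,  0.0992, -0.5476],
       [-0.1   ,  0.039 ,  0.9942, -0.7072],
       [ 0.    ,  0.    ,  0.    ,  1.    ]])}
wrist {'intrinsics': array([[345.6946,   0.    , 323.407 ],
       [  0.    , 345.6946, 241.3395],
       [  0.    ,   0.    ,   1.    ]]), 'mount': array([[-0.0003,  0.963 ,  0.2696,  0.0734],
       [ 1.    , -0.    ,  0.0012,  0.0005],
       [ 0.0012,  0.2696, -0.963 , -0.1625],
       [ 0.    ,  0.    ,  0.    ,  1.    ]])}
```

View pics/top0.png

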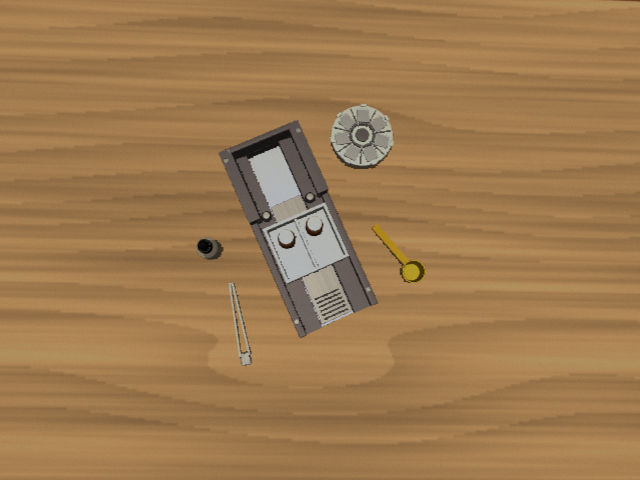

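View pics/scene0.png

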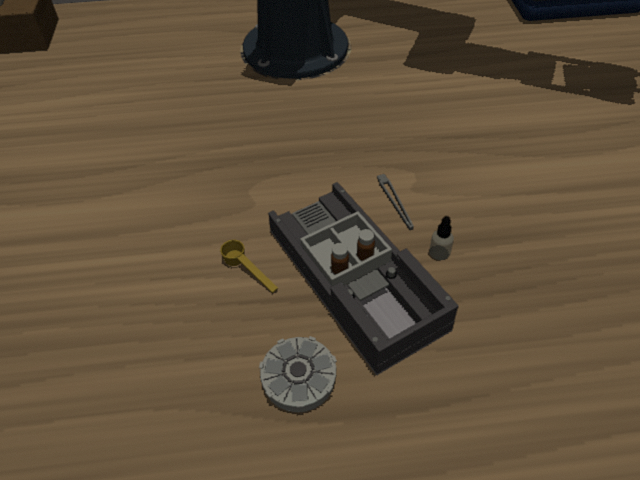

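The top view shows the dock running from its outer end (ribs, about (335,305)) up-left to its inner end (about (260,140)). The pins are near (266,216) and (310,197), and both vials stand in the tray. The bystanders are clear of the dock's axis. I'll zoom in for exact pixels.

```bash
python3 - <<'E'
import cv2
im=cv2.imread("pics/top0.png")[110:350,200:400]
cv2.imwrite("pics/c.png",cv2.resize(im[0:0+240],None,fx=2.5,fy=2.5,interpolation=cv2.INTER_CUBIC))
E
```

```text
(no output)
```

View pics/c.png

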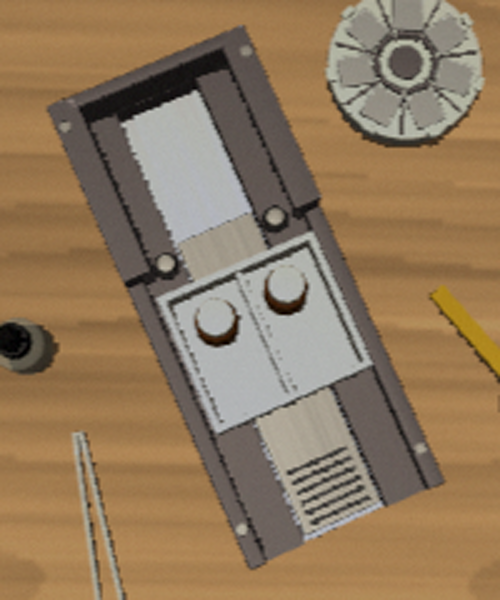

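```bash
cat > h.py <<'E'
import numpy as np
from rig import bot, vision
np.set_printoptions(suppress=True,precision=4)
def ray(name,uv,z,T=None):
    i=vision.camera_info(name);K=i["intrinsics"]
    W=np.linalg.inv(i["camera_from_world"]) if T is None else T@i["mount"]
    d=np.linalg.inv(K)@[*uv,1];d=W[:3,:3]@[d[0],-d[1],-d[2]];o=W[:3,3]
    return o+d*(z-o[2])/d[2]
E
python3 - <<'E'
from h import *
c=lambda p:(p[0]/2.5+200-.3,p[1]/2.5+110-.3)
D=[((166,262),34,0,33),((276,214),34,0,-33),((252,568),40,-172,58),((443,484),40,-172,-58),((50,104),58,100,58),((240,27),58,100,-58)]
P=np.array([ray("top",c(p),z/1e3)[:2] for p,z,_,_ in D]);Q=np.array([[x,y] for *_,x,y in D])/1e3
q=Q@[1,1j];p=P@[1,1j];qc=q-q.mean();pc=p-p.mean()
s=(pc*qc.conj()).sum()/(abs(qc)**2).sum();u=s/abs(s);o=p.mean()-u*q.mean()
print("scale",abs(s),"yaw",np.degrees(np.angle(u)),"o",o,"res mm",(p-(u*q+o))*u.conjugate()*1e3)
f=lambda a,z:(ray("top",c(a),z)[:2]@np.array([1,1j])-o)/u*1e3
for a in[(218,433),(371,366),(157,297),(315,233)]:print("tray",f(a,.05))
for a in[(219,316),(289,284)]:print("vial",f(a,.07))
for a in[(302,530),(378,495)]:print("strip end",f(a,.022))
t=o+u*(-.140);print("target",t)
S=bot.read_state();R=S["tcp_rot"]
print("tool shift mm",R.T@(np.array([t.real,t.imag,.09])-S["position"])*1e3,"yaw tool x",np.degrees(np.arctan2(R[1,0],R[0,0])))
E
```

```text
scale 0.9919017515353866 yaw 24.957189985720326 o (0.6059558429037932+0.050342350171426506j) res mm [ 0.3122-0.24j    0.7915-0.6566j  0.7278-1.7539j -0.2124+1.7428j
 -0.3446-2.1333j -1.2746+3.0408j]
tray (-98.17646607281307+43.96376525189921j)
tray (-98.35182287098733-45.54834838039547j)
tray (-18.076598837010998+44.77721087122476j)
tray (-20.04866950668517-47.30199697904637j)
vial (-43.290987647373036+18.92942343916457j)
vial (-42.46521404611178-21.407262366131324j)
strip end (-164.60728396487357+23.287244856614333j)
strip end (-164.16075332797072-22.98343433528771j)
target (0.4790285803268868-0.008729386003609431j)
tool shift mm [-460.7969 -492.4718  132.4803] yaw tool x 162.99301598188367
```

The dock pose is good to about 1 mm: yaw 24.96°, pins midpoint at (0.606, 0.050). The tray centre is about 58.5 mm before the pins. I'll move above the strip's bare end, turn, and shut the fingers.

```bash
python3 -m jog '[[[-461,-492,80],[0,0,-42],1],[[-461,-492,80],[0,0,-42],1],[[-461,-492,80],[0,0,-42],1],[[-461,-492,80],[0,0,-42],1],[[-461,-492,80],[0,0,-42],1],[[-461,-492,80],[0,0,-42],1],[[-461,-492,80],[0,0,-42],1],[[-461,-492,80],[0,0,-42],1],[[-461,-492,80],[0,0,-42],1],[[-461,-492,80],[0,0,-42],1],[[-461,-492,80],[0,0,-42],1],[[-461,-492,80],[0,0,-42],1]]'
```

```text
time_s: 1.15
position: [0.3957, 0.1632, 0.1652]
tcp_rot: [[-0.906, -0.423, 0.0], [-0.423, 0.906, 0.0], [-0.0, 0.0, -1.0]]
force: [1.0, 0.7, -0.7]
opening: 0.175
```

```bash
python3 -m jog '[[[-6,-191,50],[0,0,0],1],[[-6,-191,50],[0,0,0],1],[[-6,-191,50],[0,0,0],1],[[-6,-191,50],[0,0,0],1],[[-6,-191,50],[0,0,0],1],[[-6,-191,50],[0,0,0],1],[[-6,-191,50],[0,0,0],1]]'
python3 - <<'E'
from h import *
import cv2
S=bot.read_state();im=vision.capture("wrist");cv2.imwrite("pics/w1.png",im[:,:,::-1])
o=.60596+.05034j;u=np.exp(1j*np.radians(24.957))
print(S["position"],S["tcp_rot"],"dock mm",(S["position"][:2]@np.array([1,1j])-o)/u*1e3,S["force"])
E
```

```text
time_s: 1.73
position: [0.4818, -0.007, 0.1147]
tcp_rot: [[-0.908, -0.419, -0.001], [-0.419, 0.908, 0.0], [0.001, 0.001, -1.0]]
force: [-0.5, 1.1, -0.3]
opening: 0.006
[ 0.4818 -0.007   0.1147] [[-0.9079 -0.4192 -0.0009]
 [-0.4192  0.9079  0.0004]
 [ 0.0007  0.0008 -1.    ]] dock mm (-136.73377081316988+0.36685039928314167j) [-0.5334  1.0932 -0.3326]
```

View pics/w1.png

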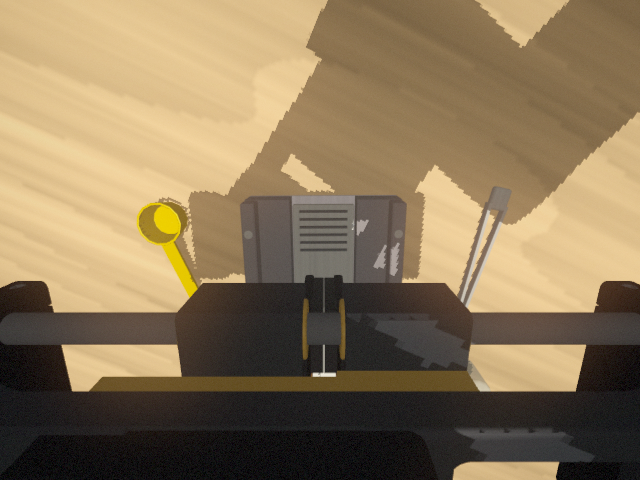

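The wrist view shows the shut fingers (column 323) on the middle of the strip (columns 293–355, centre 324), with the dock edges vertical, so it's aligned. Descending.

```bash
python3 -m jog '[[[0,0,30],[0,0,0],1],[[0,0,60],[0,0,0],1],[[0,0,80],[0,0,0],1],[[0,0,87],[0,0,0],1],[[0,0,87],[0,0,0],1]]'; python3 -m jog '[[[0,0,3],[0,0,0],1],[[0,0,6],[0,0,0],1],[[0,0,9],[0,0,0],1],[[0,0,10],[0,0,0],1],[[0,0,10],[0,0,0],1],[[0,0,10],[0,0,0],1]]'
```

```text
time_s: 2.2
position: [0.4795, -0.0039, 0.0273]
tcp_rot: [[-0.905, -0.424, -0.004], [-0.424, 0.905, 0.001], [0.003, 0.003, -1.0]]
force: [-0.1, 0.3, 0.2]
opening: 0.006
time_s: 2.7
position: [0.4821, -0.0056, 0.019]
tcp_rot: [[-0.906, -0.422, 0.002], [-0.422, 0.906, -0.0], [-0.002, -0.001, -1.0]]
force: [0.2, 2.6, 2.8]
opening: 0.005
```

```bash
python3 -m jog '[[[0,0,3],[0,0,0],1],[[0,0,5],[0,0,0],1],[[0,0,7],[0,0,0],1],[[0,0,7],[0,0,0],1],[[0,0,7],[0,0,0],1]]'; python3 -m jog '[[[0,0,1],[0,0,0],1],[[0,0,2],[0,0,0],1],[[0,0,2],[0,0,0],1],[[0,0,2],[0,0,0],1]]'
```

```text
time_s: 3.12
position: [0.482, -0.0056, 0.0113]
tcp_rot: [[-0.906, -0.422, 0.001], [-0.422, 0.906, -0.0], [-0.001, -0.001, -1.0]]
force: [2.6, 1.4, 3.6]
opening: 0.006
time_s: 3.45
position: [0.4819, -0.0057, 0.0094]
tcp_rot: [[-0.906, -0.423, 0.001], [-0.423, 0.906, -0.0], [-0.001, -0.001, -1.0]]
force: [2.7, 0.5, 4.6]
opening: 0.003
```

```bash
python3 -m jog '[[[0,0,1],[0,0,0],1],[[0,0,1],[0,0,0],1],[[0,0,1],[0,0,0],1]]'
python3 - <<'E'
from h import *
import cv2
im=vision.capture("scene")[170:380,220:470];cv2.imwrite("pics/s2.png",cv2.resize(im[:,:,::-1],None,fx=2.8,fy=2.8,interpolation=cv2.INTER_CUBIC))
E
```

```text
time_s: 3.7
position: [0.4819, -0.0057, 0.0091]
tcp_rot: [[-0.906, -0.423, 0.001], [-0.423, 0.906, -0.0], [-0.001, -0.001, -1.0]]
force: [1.5, 2.0, 10.7]
opening: 0.009
```

View pics/s2.png

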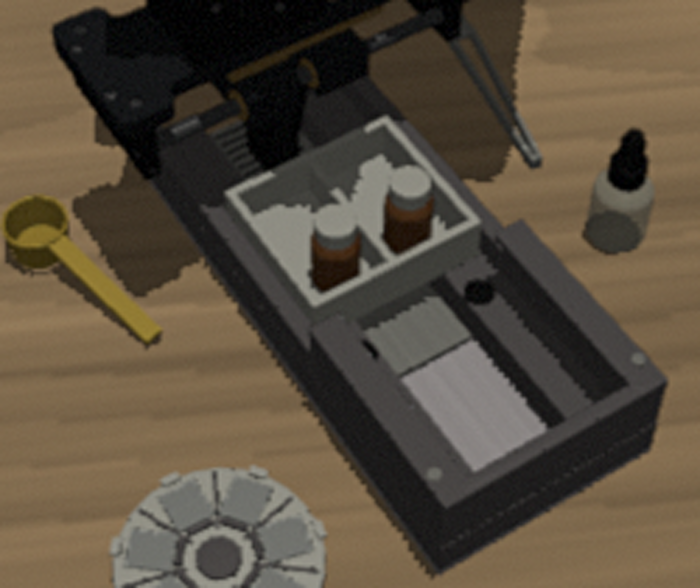

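The crop shows the right-hand pin down flush as a dark hole at (480,292); the tray hides the other. Both vials are standing, and the catch bottomed at about 10 N. Before pushing, I'll check how far the wide gripper body clears the dropper.

```bash
python3 - <<'E'
from h import *
o=.60596+.05034j;u=np.exp(1j*np.radians(24.957))
f=lambda p:((p[:2]@np.array([1,1j]))-o)/u*1e3
print("top cap",f(ray("top",(205,245),.074)))
print("scene cap", f(ray("scene",(220+633/2.8,170+137/2.8),.074)),"scene base",f(ray("scene",(220+614/2.8,170+235/2.8),.003)))
# gripper body points in scene: heights if at dock x of the tool
for n,p in dict(leftknuckle=(150,175),rightknuckle=(450,40)).items():
    for z in(.06,.08,.10):print(n,z,f(ray("scene",(220+p[0]/2.8,170+p[1]/2.8),z)))
E
```

```text
top cap (-12.010383996007967+120.55617029992533j)
scene cap (-5.881790572102518+122.26948496392977j) scene base (-4.3685657446058+121.34092459333803j)
leftknuckle 0.06 (-116.92236573118336-74.86525148225728j)
leftknuckle 0.08 (-100.78299521448383-81.47787736909987j)
leftknuckle 0.1 (-84.64362469778439-88.0905032559424j)
rightknuckle 0.06 (-115.4434959513265+95.61155531477681j)
rightknuckle 0.08 (-99.35449873772902+83.19214374767027j)
rightknuckle 0.1 (-83.2655015241315+70.7727321805636j)
```

The dropper's near edge is at y≈106 mm and the body reaches about 95 mm, so it's clear. Pushing gently along the dock (tool −x) with the strip held down.

```bash
python3 -m jog '[[[-3,0,0],[0,0,0],1],[[-7,-0.5,0],[0,0,0],1],[[-11,-1,0],[0,0,0],1],[[-14,-1,0],[0,0,0],1],[[-17,-1,0],[0,0,0],1],[[-20,-1,0],[0,0,0],1],[[-22,-1,0],[0,0,0],1],[[-24,-1,0],[0,0,0],1],[[-26,-1,0],[0,0,0],1],[[-28,-1,0],[0,0,0],1],[[-30,-1,0],[0,0,0],1],[[-32,-1,0],[0,0,0],1]]'; python3 -m jog '[[[-2,0,0],[0,0,0],1],[[-4,0,0],[0,0,0],1],[[-6,0,0],[0,0,0],1],[[-8,0,0],[0,0,0],1],[[-10,0,0],[0,0,0],1],[[-12,0,0],[0,0,0],1],[[-14,0,0],[0,0,0],1],[[-16,0,0],[0,0,0],1],[[-18,0,0],[0,0,0],1],[[-20,0,0],[0,0,0],1]]'
python3 - <<'E'
from h import *
import cv2
s=bot.read_state();print(s["position"],s["force"])
im=vision.capture("scene")[170:380,220:470];cv2.imwrite("pics/s3.png",cv2.resize(im[:,:,::-1],None,fx=2.8,fy=2.8,interpolation=cv2.INTER_CUBIC))
E
```

```text
time_s: 4.75
position: [0.502, 0.0069, 0.009]
tcp_rot: [[-0.905, -0.425, -0.018], [-0.425, 0.905, 0.001], [0.016, 0.008, -1.0]]
force: [-11.6, -7.3, 21.4]
opening: 0.004
time_s: 5.58
position: [0.5188, 0.015, 0.009]
tcp_rot: [[-0.905, -0.425, -0.021], [-0.425, 0.905, 0.0], [0.019, 0.009, -1.0]]
force: [-14.2, -7.6, 23.2]
opening: 0.005
[0.5188 0.015  0.009 ] [-14.2249  -7.5977  23.19  ]
```

View pics/s3.png

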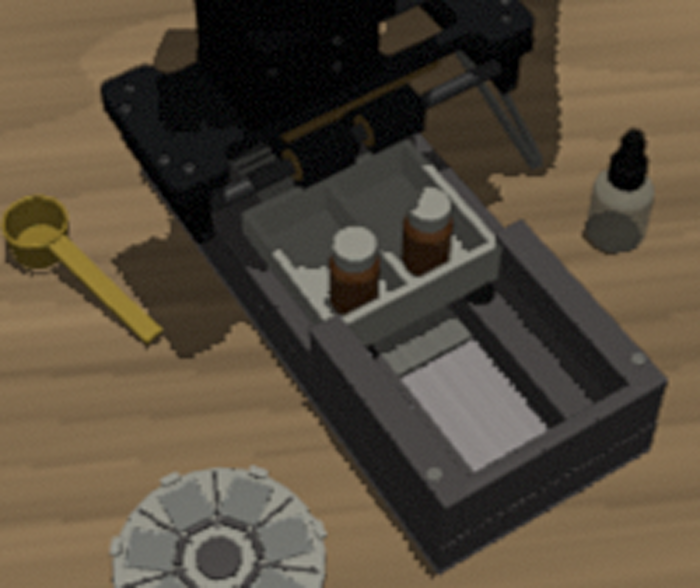

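The tray is moving, with both vials standing and its inner edge about at the pins. Pressing too hard (23 N) is adding friction, so I'll ease up about 1.5 mm and check that the catch stays down.

```bash
python3 -m jog '[[[0,0,-0.7],[0,0,0],1],[[0,0,-1.4],[0,0,0],1],[[0,0,-1.4],[0,0,0],1]]'; python3 -m jog '[[[-2,0,0],[0,0,0],1],[[-4,0,0],[0,0,0],1],[[-6,0,0],[0,0,0],1],[[-8,0,0],[0,0,0],1],[[-10,0,0],[0,0,0],1],[[-12,0,0],[0,0,0],1]]'
```

```text
time_s: 5.88
position: [0.5243, 0.0157, 0.0094]
tcp_rot: [[-0.906, -0.423, -0.009], [-0.423, 0.906, 0.001], [0.008, 0.005, -1.0]]
force: [-3.9, -0.4, 5.3]
opening: 0.006
time_s: 6.38
position: [0.5348, 0.0206, 0.0094]
tcp_rot: [[-0.906, -0.424, -0.011], [-0.424, 0.906, 0.0], [0.01, 0.005, -1.0]]
force: [-7.7, -2.0, 9.6]
opening: 0.008
```

```bash
python3 -m jog '[[[-3,0,0],[0,0,0],1],[[-6,-0.5,0],[0,0,0],1],[[-9,-1,0],[0,0,0],1],[[-12,-1.5,0],[0,0,0],1],[[-15,-2,0],[0,0,0],1],[[-18,-2,0],[0,0,0],1],[[-21,-2,0],[0,0,0],1],[[-24,-2,0],[0,0,0],1],[[-27,-2,0],[0,0,0],1],[[-30,-2,0],[0,0,0],1],[[-33,-2,0],[0,0,0],1],[[-36,-2,0],[0,0,0],1]]'
```

```text
time_s: 7.38
position: [0.568, 0.0337, 0.0093]
tcp_rot: [[-0.906, -0.424, -0.012], [-0.424, 0.906, -0.0], [0.011, 0.005, -1.0]]
force: [-8.3, -3.2, 10.1]
opening: 0.006
```

```bash
python3 -m jog '[[[-3,0,0],[0,0,0],1],[[-6,0,0],[0,0,0],1],[[-9,0,0],[0,0,0],1],[[-12,0,0],[0,0,0],1],[[-15,0,0],[0,0,0],1],[[-18,0,0],[0,0,0],1],[[-21,0,0],[0,0,0],1],[[-24,0,0],[0,0,0],1],[[-27,0,0],[0,0,0],1],[[-30,0,0],[0,0,0],1],[[-33,0,0],[0,0,0],1],[[-36,0,0],[0,0,0],1]]'; python3 -m jog '[[[-1.5,0,0],[0,0,0],1],[[-3,0,0],[0,0,0],1],[[-4.5,0,0],[0,0,0],1],[[-6,0,0],[0,0,0],1]]'
```

```text
time_s: 8.38
position: [0.6009, 0.0487, 0.0094]
tcp_rot: [[-0.906, -0.424, -0.011], [-0.424, 0.906, -0.001], [0.011, 0.004, -1.0]]
force: [-7.8, -2.7, 10.8]
opening: 0.003
time_s: 8.72
position: [0.6065, 0.0512, 0.0094]
tcp_rot: [[-0.906, -0.424, -0.011], [-0.424, 0.906, -0.001], [0.01, 0.004, -1.0]]
force: [-6.7, -2.6, 10.8]
opening: 0.005
```

```bash
python3 -m jog '[[[-1,0,0],[0,0,0],1],[[-2,0,0],[0,0,0],1],[[-3,0,0],[0,0,0],1],[[-3,0,0],[0,0,0],1]]'; python3 - <<'E'
from h import *
import cv2
im=vision.capture("scene")[170:380,220:470];cv2.imwrite("pics/s4.png",cv2.resize(im[:,:,::-1],None,fx=2.8,fy=2.8,interpolation=cv2.INTER_CUBIC))
E
```

```text
time_s: 9.05
position: [0.6064, 0.0512, 0.0094]
tcp_rot: [[-0.905, -0.425, -0.017], [-0.425, 0.905, -0.003], [0.016, 0.005, -1.0]]
force: [-13.3, -8.2, 13.6]
opening: 0.004
```

View pics/s4.png

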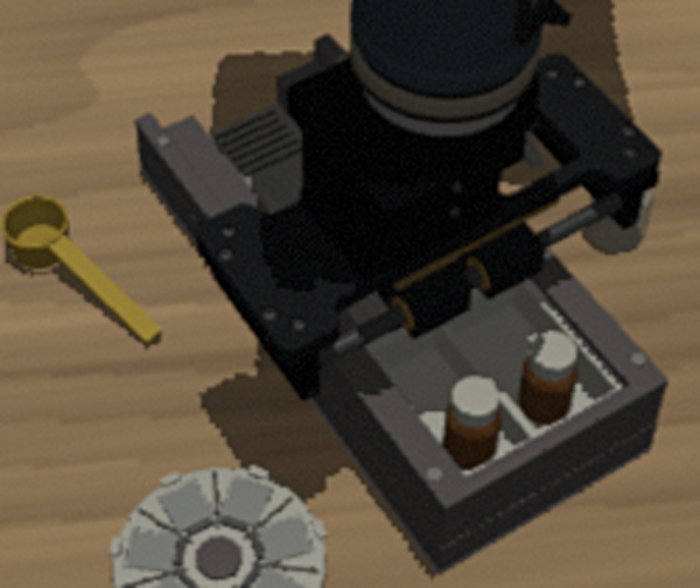

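The tray is at the end stop: the push force rose with no further motion, and both vials are upright at (473,420) and (550,375). I'll unload the push slightly, then lift straight up.

```bash
python3 -m jog '[[[4,0,0],[0,0,0],1],[[9,0,0],[0,0,0],1],[[13,0,0],[0,0,0],1],[[13,0,0],[0,0,0],1]]'; python3 -m jog '[[[0,0,-3],[0,0,0],1],[[0,0,-7],[0,0,0],1],[[0,0,-12],[0,0,0],1],[[0,0,-20],[0,0,0],1],[[0,0,-35],[0,0,0],1],[[0,0,-65],[0,0,0],1],[[0,0,-100],[0,0,0],1],[[0,0,-100],[0,0,0],1]]'
```

```text
time_s: 9.43
position: [0.6027, 0.0472, 0.0099]
tcp_rot: [[-0.906, -0.423, 0.001], [-0.423, 0.906, -0.0], [-0.001, -0.001, -1.0]]
force: [0.5, 0.1, 4.2]
opening: 0.004
time_s: 10.1
position: [0.6055, 0.0475, 0.1157]
tcp_rot: [[-0.906, -0.423, 0.009], [-0.423, 0.906, -0.001], [-0.008, -0.005, -1.0]]
force: [1.0, 0.6, 0.2]
opening: 0.007
```

Now I'll retreat upward and back so the top camera can see the dock.

```bash
python3 -m jog '[[[40,0,-40],[0,0,0],1],[[80,0,-80],[0,0,0],1],[[110,-30,-110],[0,0,0],1],[[110,-70,-120],[0,0,0],1],[[110,-110,-120],[0,0,0],1],[[110,-150,-120],[0,0,0],1],[[110,-190,-120],[0,0,0],1],[[110,-230,-120],[0,0,0],1],[[110,-270,-120],[0,0,0],1],[[110,-270,-120],[0,0,0],1],[[110,-270,-120],[0,0,0],1]]'
python3 - <<'E'
from h import *
import cv2
t=vision.capture("top")[110:350,190:430];s=vision.capture("scene")[180:370,230:470]
r=lambda a,h:cv2.resize(a[:,:,::-1],None,fx=h,fy=h,interpolation=cv2.INTER_CUBIC)
a=r(t,1.65);b=r(s,1.65);H=max(a.shape[0],b.shape[0]);p=lambda x:np.pad(x,((0,H-x.shape[0]),(0,0),(0,0)))
cv2.imwrite("pics/f.png",np.hstack([p(a),p(b)]))
E
```

```text
time_s: 11.02
position: [0.6172, -0.2477, 0.2288]
tcp_rot: [[-0.908, -0.419, -0.0], [-0.419, 0.908, -0.001], [0.001, -0.001, -1.0]]
force: [0.7, 0.4, -0.8]
opening: 0.003
```

View pics/f.png

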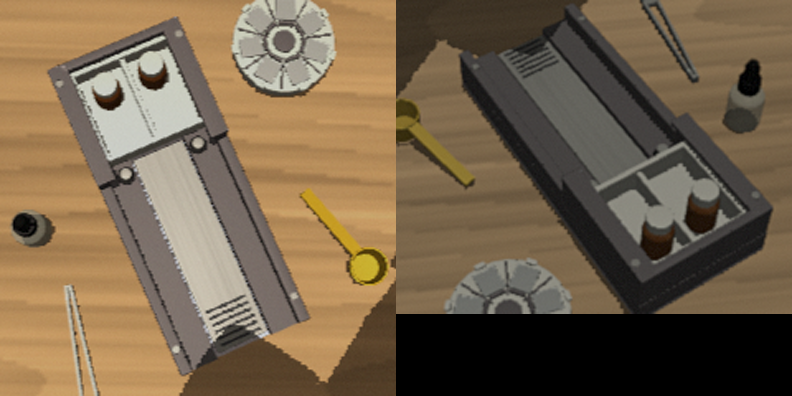

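Both pins are up at (126,174) and (198,143) behind the tray, the vials are standing, and the bystanders look unmoved. One quick numeric check, then I'll hand in.

```bash
python3 - <<'E'
from h import *
import cv2
o=.60596+.05034j;u=np.exp(1j*np.radians(24.957))
f=lambda p,z:((ray("top",(p[0]/1.65+190-.2,p[1]/1.65+110-.2),z)[:2]@np.array([1,1j]))-o)/u*1e3
for p,z in [((126,174),.034),((198,143),.034),((110,163),.05),((203,125),.05)]:print(f(p,z))
t0=np.load("pics/top0.npy").astype(int);t1=vision.capture("top").astype(int)
d=abs(t1-t0).max(2)>60
for n,(x,y,X,Y) in dict(drop=(190,230,225,262),tweez=(225,280,256,370),scoop=(370,222,428,286),org=(328,102,396,170)).items():print(n,d[y:Y,x:X].sum())
print(bot.hand_in())
E
```

```text
(-0.6908890485546964+33.09944379391397j)
(-0.5489090077671773-32.609234957302135j)
(10.025408121712964+41.517624723381246j)
(8.762443294644765-40.92598920277872j)
drop 0
tweez 0
scoop 30
org 0
the job is handed in; nothing more can be done
None
```

The tray is locked in the dock and the job is handed in. With shut fingers I pressed the catch strip to the bottom (about 13 mm). I held it down while pushing the tray past the pins, until the push force rose to about 15 N with no further motion. I then eased off and lifted straight up, at about 11 s of the 37 s allowed.

**Last checks:**
- **Pins:** both are up behind the tray, seen in the top view at their rest positions.
- **Vials:** both are standing in the tray.
- **Bystanders:** the dropper, tweezers and organizer show no image change. The scoop's region had 30 changed pixels, probably the arm's shadow, since it looks unmoved by eye.
- **Forces:** the highest wrist force I read was about 28 N, early in the push; I then pressed more lightly.

**Disagreement:** from hand-read pixels, the tray's outer wall came out at x of about 9–10 mm instead of the nominal 12 mm. That is slightly more than the 2 mm calibration error. I relied on the rise in force and the raised pins as evidence that it is fully home.

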